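# Find the loose terminal bolt and hold its cap open

## Robot

A 6-joint arm with a two-finger parallel gripper is mounted at the origin on a cart in front of the work surface, level with it; the furniture and walls round the work are solid. World frame = base frame: x ahead of the robot, y to its left, z up, the work surface at z = 0. Lengths are in m, angles in degrees, forces in N, time in s.
With the tool pointing down it reaches from about 0.4 to 0.825 m from the base axis. Payload 7 kg.
Tool frame: the origin (TCP) lies midway between the tips of the shut fingers; the grasp point (between the pads) lies 19 mm behind it; x points along the fingers, z is the direction in which the jaws open and shut, and the axes are right-handed (so a half turn about x gives the same grasp; the last joint's range is limited). The gripper opens to 88 mm and grips with 3 to 60 N. Pads are 19 mm wide; open, the fingers measure 130 mm over their backs; the gripper's body (78 mm by 193 mm) begins 47 mm behind the grasp point.
Start: joints at [-56.144, 20.546, 0.682, 0, -70.136, -16.507], TCP at [0.201, -0.644, 0.227] pointing down, gripper open.
Joint ranges: [-176.03, 176.03], [-82.01, 121.73], [-58.28, 71.71], [-173.87, 95.51], [-174.79, -0.11], [-173.66, 173.66]. Speed limits (degrees/s): [136.94, 136.94, 172.46, 180, 180, 180].

## Interface

Orientations are given as [roll, pitch, yaw] about the fixed x, y, z axes, in that order (R = Rz(yaw) Ry(pitch) Rx(roll)).
In Python, from plant import ctrl gives the robot as it stands.
- The arm moves only by the tool servo_tool, never from a script. Its argument "motion" is a list of rows, each an object with "offset": the shift along the tool's x, y, z in m, a list of three; "roll": the turn about the tool's x in degrees; "claw": the opening, from -1 (shut) to 1 (fully open), so that 0 is half open. In form: [{"offset": [x, y, z], "roll": roll, "claw": claw}, ...]. A call has 1 to 12 rows; each row shifts and turns the commanded pose from where the row before left it, along the tool's axes as they then stand; what a row does not reach is not made up. A row lasts 1/8 s, in which the tool goes at most 62.5 mm and 10.7 degrees, less where a joint would pass 70% of its speed; a pose out of reach is approached as far as the arm can. A call is refused whole if a number of a shift passes 0.0625 or a number of a turn 10.7, either way. A call with a gripper value outside its range is refused whole. The fingers move at their own pace and stop on an object; the grip force is fixed at half the most. Time passes only in rows, so rows that do not move let the fingers close. It gives the time, the measured TCP pose, the force and the opening at its end, in the units of the state.
- ctrl.get_obs(): the state, without advancing time (a new reading comes with each control period).
- ctrl.snapshot(name): name is "side" or "top" or "wrist"; returns a dict with "frame" (480x640x3 uint8, blue, green, red), "z_map" (480x640 float32, m along the optical axis (not along the pixel's ray), 0 where there is no reading), "mtx" (3x3 intrinsics, pixels), "extrinsics" (4x4, takes a point from camera to world coordinates). Camera axes: x right, y up, looking along -z (the intrinsics and any distortion apply to the point x, -y, -z); pixel columns grow to the right and rows downward; lengths in m; the calibration is good to about 2 mm. A picture is of the moment at which its call begins.
- ctrl.close_job(): hands the job in, once; it reports no verdict.
The state is a dict: "clock": time; "joint_pos": joint angles; "qvel": joint speeds; "tau": joint torques, N m; "tool_pos": TCP position; "orientation": TCP orientation; "force": force on the tool from outside, world axes, zero at the start; "moment": the same for the moment, N m; "opening": finger opening in m.
Only numpy, scipy, OpenCV 4.12 (cv2) and the standard library are available. Lean on these libraries where they do the work, as an engineer would, in place of code of your own. Each camera call takes 0.05 s, during which the arm holds its last target.

## Task

One of the three bolts in the truck's battery terminal block is loose: push down on each bolt head with the fingertips, left, then middle, then right (as seen from the robot), hard enough to find the one that gives. Then lift the orange cap of that bolt by its tab, about 60 degrees or more, and finish while still holding it open in the gripper for the fitter. Keep the other two caps shut, open no cap before its bolt has been found loose, and leave the spanner, the contactor and the fuse carrier where they are.

Things in the scene. Friction and masses are not known exactly. Their poses are not given: they have to be found in the camera images.
- terminal_block: black terminal block fixed to the table, 88 x 262 x 30 mm (thin ribs to 44 mm high between and beside the three places, copper bars at the back to 85 mm behind the centre); origin at the centre of its underside, x towards its back (away from the robot), y along the row to the left, z up. Three places in a row, 80 mm apart, at y = +80 (left), 0 (middle), -80 mm (right).
- head_left (a point): steel hex bolt head of the left place, 20 mm across; the point is the centre of its top face, 56 mm above the table; it stands up 12 mm through the round hole (27 mm) in its shut cap. x, y, z as the block's.
- bolt_left (a joint): how far this bolt has gone down, m: 0 at the start. A tight bolt does not give (under 1 mm). The loose one is held by friction only: a push of about 4 N or more sinks it to its stop 6 mm down, and it stays down; 10 N is ample. Before the push it looks like the others.
- hinge_left (a point): orange hinged cap of the left place: plate 64 x 44 x 6 mm with a round hole for the bolt head and a pull tab in front; this point lies on the hinge axis at its back edge, 40 mm behind the bolt's axis and 41 mm above the table. Its x axis points from the tab to the hinge, its y axis is the hinge axis, z comes out of its upper face; all turn with the cap.
- cap_left (a joint): opening angle of this cap, rad: 0 shut (lying level), grows as the tab is lifted and swings back over the hinge, 1.4 at its stop. A weak spring shuts it when let go (about 1 N at the tab).
- tab_left (a point): point in the left cap's pull tab, 11 mm from its free end, 102 mm from the hinge axis. The tab is 12 mm wide (pinch it across, along the block's y), 7 mm thick and sticks out 45 mm in front of the cap's plate; shut, this point is 41 mm above the bare table, 18 mm in front of the block. Axes as the cap's.
- head_middle (a point): steel hex bolt head of the middle place, 20 mm across; the point is the centre of its top face, 56 mm above the table; it stands up 12 mm through the round hole (27 mm) in its shut cap. x, y, z as the block's.
- bolt_middle (a joint): how far this bolt has gone down, m: 0 at the start. A tight bolt does not give (under 1 mm). The loose one is held by friction only: a push of about 4 N or more sinks it to its stop 6 mm down, and it stays down; 10 N is ample. Before the push it looks like the others.
- hinge_middle (a point): orange hinged cap of the middle place: plate 64 x 44 x 6 mm with a round hole for the bolt head and a pull tab in front; this point lies on the hinge axis at its back edge, 40 mm behind the bolt's axis and 41 mm above the table. Its x axis points from the tab to the hinge, its y axis is the hinge axis, z comes out of its upper face; all turn with the cap.
- cap_middle (a joint): opening angle of this cap, rad: 0 shut (lying level), grows as the tab is lifted and swings back over the hinge, 1.4 at its stop. A weak spring shuts it when let go (about 1 N at the tab).
- tab_middle (a point): point in the middle cap's pull tab, 11 mm from its free end, 102 mm from the hinge axis. The tab is 12 mm wide (pinch it across, along the block's y), 7 mm thick and sticks out 45 mm in front of the cap's plate; shut, this point is 41 mm above the bare table, 18 mm in front of the block. Axes as the cap's.
- head_right (a point): steel hex bolt head of the right place, 20 mm across; the point is the centre of its top face, 56 mm above the table; it stands up 12 mm through the round hole (27 mm) in its shut cap. x, y, z as the block's.
- bolt_right (a joint): how far this bolt has gone down, m: 0 at the start. A tight bolt does not give (under 1 mm). The loose one is held by friction only: a push of about 4 N or more sinks it to its stop 6 mm down, and it stays down; 10 N is ample. Before the push it looks like the others.
- hinge_right (a point): orange hinged cap of the right place: plate 64 x 44 x 6 mm with a round hole for the bolt head and a pull tab in front; this point lies on the hinge axis at its back edge, 40 mm behind the bolt's axis and 41 mm above the table. Its x axis points from the tab to the hinge, its y axis is the hinge axis, z comes out of its upper face; all turn with the cap.
- cap_right (a joint): opening angle of this cap, rad: 0 shut (lying level), grows as the tab is lifted and swings back over the hinge, 1.4 at its stop. A weak spring shuts it when let go (about 1 N at the tab).
- tab_right (a point): point in the right cap's pull tab, 11 mm from its free end, 102 mm from the hinge axis. The tab is 12 mm wide (pinch it across, along the block's y), 7 mm thick and sticks out 45 mm in front of the cap's plate; shut, this point is 41 mm above the bare table, 18 mm in front of the block. Axes as the cap's.
- spanner_17: loose steel spanner, 33 x 204 x 9 mm, lying in front of the block; origin under its middle; bystander
- contactor: loose black contactor, 58 x 50 x 70 mm, standing in front of the block to the left; origin under its middle; bystander. Fixed obstacles near by: a grey drawer chest, 186 mm high, at the front left corner of the table (x 0.23 to 0.45, y 0.47 to 0.69 m; cross it with the fingertips at 0.4 m), and a power pack 388 mm tall to the right of the block.
- fuse_box: loose fuse carrier with coloured fuses, 36 x 85 x 27 mm, behind the block; origin under its middle; bystander

How it is judged:
By the outcome, as a careful person would: the job done as asked, in the order asked, and still so for the second after the job is handed in, while the arm keeps its last pose, push and grip.
It also fails if it takes over 54 s, if anything falls off the work surface, if the arm or the gripper's body presses on something with over 40 N, if the wrist force passes 120 N, or if a joint passes its speed limit or range.

## Working session

There is one attempt and no reset: what is moved stays moved. The work goes in short steps, Python scripts to look and compute and a tool call to move; the robot and the scene stay as the last step left them, time stands still between calls to the robot, and variables do not carry over. Pictures are saved under pics/ and viewed, and the job is handed in when it is done.

Besides the shell and the picture viewer there is one more tool, called after "Call:" as a command line: name --argument value ..., lists and objects as JSON in quotes. servo_tool: Moves the arm, as the interface text tells. Its arguments: {"type":"object","properties":{"motion":{"type":"array"}},"required":["motion"]}

```bash
mkdir -p pics; ls
python3 - <<'E'
from plant import ctrl
import cv2,numpy as np
o=ctrl.get_obs();print(o)
for n in["side","top","wrist"]:
    s=ctrl.snapshot(n);cv2.imwrite(f"pics/a_{n}.png",s["frame"]);np.savez(f"a_{n}.npz",**s)
    print(n,s["mtx"].tolist(),np.round(s["extrinsics"],3).tolist(),(s["z_map"]>0).mean(), [k for k in s])
E
```

```text
pics
{'clock': 0.0, 'joint_pos': array([-5.61427986e+01,  2.05903623e+01,  6.33456107e-01, -2.00107103e-02,
       -7.01345291e+01, -1.65068454e+01]), 'qvel': array([ 0.06823129, -0.0855655 , -0.05757339, -0.06538807, -0.1535489 ,
        0.09245018]), 'tau': array([-1.89130878e-03, -5.82725251e+01,  2.93052614e+01,  6.99729592e+00,
        6.85297549e-03, -1.68699376e-04]), 'tool_pos': array([ 0.2011239 , -0.64383199,  0.22563272]), 'orientation': array([  4.88287726,  89.90664905, 112.22641833]), 'force': array([ 0.33651604,  0.31712234, -0.14874062]), 'moment': array([-0.00811398, -0.00324911,  0.03845227]), 'opening': 0.08760374092093956}
side [[562.7338635877569, 0.0, 323.2148014194797], [0.0, 562.7338635877569, 240.4278785522579], [0.0, 0.0, 1.0]] [[-0.611, 0.641, -0.465, 0.164], [-0.792, -0.49, 0.365, 0.584], [0.006, 0.591, 0.807, 0.827], [0.0, 0.0, 0.0, 1.0]] 0.9959407552083334 ['frame', 'z_map', 'mtx', 'extrinsics']
top [[530.0997336070983, 0.0, 309.6686226691834], [0.0, 530.0997336070983, 239.24097934008745], [0.0, 0.0, 1.0]] [[-0.002, 0.986, -0.168, 0.417], [-1.0, 0.0, 0.01, 0.249], [0.01, 0.168, 0.986, 0.919], [0.0, 0.0, 0.0, 1.0]] 0.995966796875 ['frame', 'z_map', 'mtx', 'extrinsics']
wrist [[348.7450604719079, 0.0, 315.96846615228924], [0.0, 348.7450604719079, 243.90331057652926], [0.0, 0.0, 1.0]] [[-0.299, -0.925, -0.233, 0.139], [0.954, -0.289, -0.074, -0.664], [0.001, -0.245, 0.97, 0.384], [0.0, 0.0, 0.0, 1.0]] 0.9533821614583333 ['frame', 'z_map', 'mtx', 'extrinsics']
```

View pics/a_top.png

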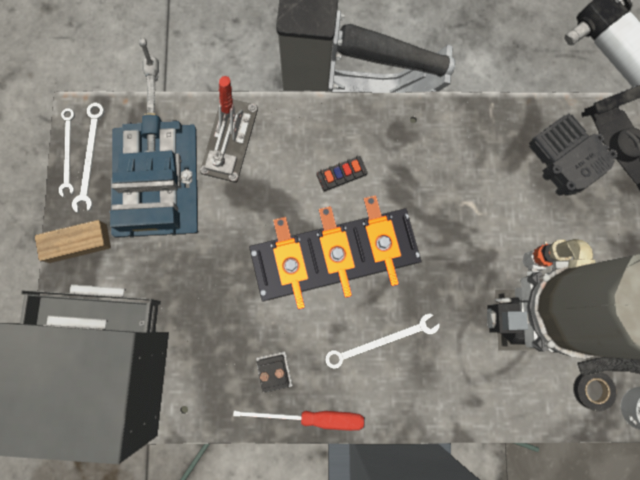

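View pics/a_side.png

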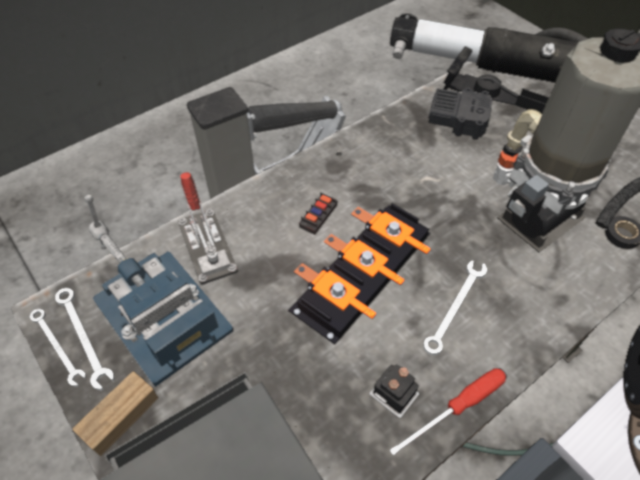

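The top view shows the block's heads at about (291,265), (338,254) and (384,242). The tabs point down and slightly right in the image. The power pack is at (590,310), between the start pose and the block. Next I'll measure these.

```bash
cat > h.py <<'E'
import numpy as np,cv2
def load(n): return dict(np.load(n))
def ray(s,u,v):
    K=s["mtx"];E=s["extrinsics"]
    d=np.array([(u-K[0,2])/K[0,0],-(v-K[1,2])/K[1,1],-1.]);return E[:3,3],E[:3,:3]@d
def plane(s,u,v,z):
    o,d=ray(s,u,v);return o+d*(z-o[2])/d[2]
def depthpt(s,u,v):
    o,d=ray(s,u,v);return o+d*s["z_map"][int(round(v)),int(round(u))]
def cloud(s):
    K=s["mtx"];E=s["extrinsics"];v,u=np.mgrid[:480,:640]
    z=s["z_map"];p=np.stack([(u-K[0,2])/K[0,0]*z,-(v-K[1,2])/K[1,1]*z,-z],-1)
    return p@E[:3,:3].T+E[:3,3]
def proj(s,P):
    E=s["extrinsics"];K=s["mtx"];p=(np.asarray(P)-E[:3,3])@E[:3,:3]
    return np.array([K[0,2]+K[0,0]*p[0]/-p[2],K[1,2]-K[1,1]*p[1]/-p[2]])
E
python3 - <<'E'
from h import *
for n in["top","side"]:
    s=load(f"a_{n}.npz");f=s["frame"];P=cloud(s)
    hsv=cv2.cvtColor(f,cv2.COLOR_BGR2HSV)
    m=((hsv[...,0]>8)&(hsv[...,0]<25)&(hsv[...,1]>180)&(hsv[...,2]>200)).astype(np.uint8)
    k,l,st,c=cv2.connectedComponentsWithStats(m)
    for i in range(1,k):
        if st[i,4]<300: continue
        cs,_=cv2.findContours((l==i).astype(np.uint8),cv2.RETR_CCOMP,cv2.CHAIN_APPROX_NONE)
        cs=sorted(cs,key=cv2.contourArea)[::-1]
        print(n,"cap",st[i],"z med",np.median(P[l==i][:,2]))
        ys,xs=np.nonzero(l==i)
        w=np.array([plane(s,a,b,.044) for a,b in zip(xs,ys)])
        print(" xmin-end",w[w[:,0].argsort()[:8]].mean(0).round(4))
        if len(cs)>1:
            M=cv2.moments(cs[1]);u,v=M['m10']/M['m00'],M['m01']/M['m00'];print(" hole",u,v,cv2.contourArea(cs[1]),plane(s,u,v,.05).round(4),"depth",depthpt(s,u,v).round(4))
# power pack extents from top+side
s=load("a_top.npz");P=cloud(s).reshape(-1,3)
q=P[(P[:,1]<0.05)&(P[:,1]>-.45)&(P[:,2]>.1)&(P[:,0]<.8)&(P[:,0]>-0.1)]
for z in np.arange(.1,.6,.05):
    r=q[(q[:,2]>z)&(q[:,2]<z+.05)]
    if len(r):print(z.round(2),len(r),r.min(0).round(3),r.max(0).round(3))
s=load("a_side.npz");P=cloud(s).reshape(-1,3)
q=P[(P[:,1]<0.15)&(P[:,1]>-.6)&(P[:,2]>.05)&(P[:,0]<.8)&(P[:,0]>.2)]
for z in np.arange(.05,.6,.05):
    r=q[(q[:,2]>z)&(q[:,2]<z+.05)]
    if len(r):print('side',z.round(2),len(r),r.min(0).round(3),r.max(0).round(3))
E
```

```text
top cap [ 366  216   35   69 1053] z med 0.04403006298239487
 xmin-end [0.4911 0.1    0.044 ]
 hole 383.22031473533616 242.58798283261802 233.0 [0.5587 0.1179 0.05  ] depth [0.5578 0.1188 0.0556]
top cap [320 227  34  69 917] z med 0.04405359623642657
 xmin-end [0.4734 0.1764 0.044 ]
 hole 336.9768907563025 254.05252100840337 238.0 [0.5394 0.1951 0.05  ] depth [0.5383 0.1956 0.0582]
side cap [370 212  59  41 724] z med 0.04384541958770283
 xmin-end [0.4903 0.1039 0.044 ]
 hole 393.3950863213811 228.55378486055776 251.0 [0.557  0.1205 0.05  ] depth [0.5549 0.123  0.0541]
side cap [342 240  61  44 819] z med 0.04390272287998065
 xmin-end [0.4711 0.1811 0.044 ]
 hole 366.49338374291113 258.09199747952107 264.5 [0.5379 0.198  0.05  ] depth [0.535  0.201  0.0561]
side cap [312 271  63  46 931] z med 0.04373726468369332
 xmin-end [0.4526 0.2584 0.044 ]
 hole 337.4628002343292 290.1769185705917 284.5 [0.5186 0.2754 0.05  ] depth [0.5165 0.2773 0.0546]
0.1 2162 [ 0.378 -0.148  0.1  ] [ 0.548 -0.026  0.15 ]
0.15 3021 [ 0.376 -0.157  0.15 ] [ 0.544 -0.035  0.2  ]
0.2 1752 [ 0.381 -0.149  0.2  ] [ 0.531 -0.082  0.25 ]
0.25 2022 [ 0.381 -0.147  0.25 ] [ 0.502 -0.083  0.3  ]
0.3 3709 [ 0.384 -0.138  0.3  ] [ 0.502 -0.083  0.35 ]
0.35 112 [ 0.423 -0.112  0.35 ] [ 0.469 -0.097  0.353]
side 0.05 4183 [ 0.344 -0.523  0.05 ] [0.8   0.127 0.1  ]
side 0.1 2597 [ 0.376 -0.599  0.1  ] [ 0.703 -0.024  0.15 ]
side 0.15 3147 [ 0.375 -0.193  0.15 ] [ 0.541 -0.034  0.2  ]
side 0.2 2177 [ 0.379 -0.173  0.2  ] [ 0.525 -0.08   0.25 ]
side 0.25 2449 [ 0.38  -0.174  0.25 ] [ 0.5  -0.08  0.3 ]
side 0.3 3682 [ 0.38  -0.182  0.3  ] [ 0.5   -0.081  0.35 ]
side 0.35 1869 [ 0.4   -0.172  0.35 ] [ 0.484 -0.098  0.388]
```

View pics/a_wrist.png

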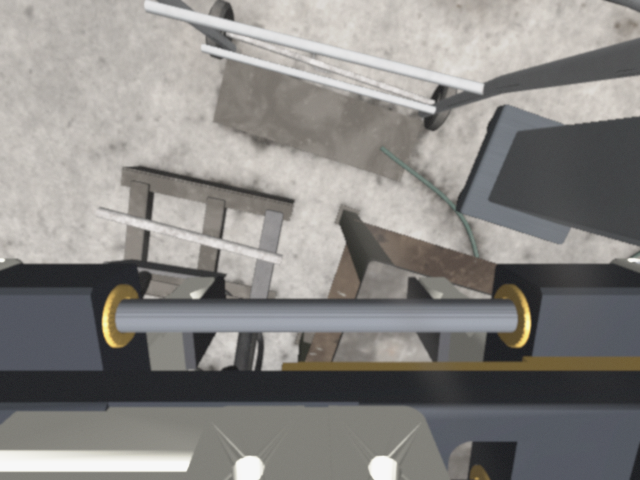

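Run:
```python
from h import *
from plant import ctrl
from scipy.spatial.transform import Rotation as Ro
for n in["top","side"]:
    P=cloud(load(f"a_{n}.npz")).reshape(-1,3)
    q=P[(P[:,2]>.2)&(P[:,0]>.1)]
    H={}
    for p in q: 
        k=(round(p[0],1),round(p[1],1));H[k]=max(H.get(k,0),p[2])
    print(n,{tuple(float(a) for a in k):round(float(v),2) for k,v in sorted(H.items())})
R=Ro.from_euler('xyz',ctrl.get_obs()["orientation"],degrees=True).as_matrix();print(R.round(3))
```

```text
top {(0.4, -0.1): 0.35, (0.4, 0.2): 0.92, (0.5, -0.1): 0.35}
side {(0.2, 0.6): 0.83, (0.4, -0.2): 0.39, (0.4, -0.1): 0.39, (0.5, -0.2): 0.38, (0.5, -0.1): 0.38}
[[-0.001 -0.955 -0.298]
 [ 0.001 -0.298  0.955]
 [-1.     0.     0.001]]
```

Call:
servo_tool --motion '[{"offset": [-0.056,0,0],"roll": 3.3,"claw": -1},{"offset": [-0.056,0,0],"roll": 0,"claw": -1},{"offset": [-0.056,0,0],"roll": 0,"claw": -1},{"offset": [-0.056,0,0],"roll": 0,"claw": -1},{"offset": [0,0,0],"roll": 0,"claw": -1}]'

```text
clock: 0.78
tool_pos: [0.2012, -0.6453, 0.4561]
orientation: [-170.4, 89.5, -66.4]
force: [-0.2, -0.0, 0.0]
opening: 0.0435
```

Call:
servo_tool --motion '[{"offset": [0,-0.051,0.028],"roll": 0,"claw": -1},{"offset": [0,-0.051,0.028],"roll": 0,"claw": -1},{"offset": [0,-0.051,0.028],"roll": 0,"claw": -1},{"offset": [0,-0.051,0.028],"roll": 0,"claw": -1},{"offset": [0,-0.051,0.028],"roll": 0,"claw": -1},{"offset": [0,-0.051,0.028],"roll": 0,"claw": -1},{"offset": [0,-0.051,0.028],"roll": 0,"claw": -1},{"offset": [0,-0.051,0.028],"roll": 0,"claw": -1},{"offset": [0,0,0],"roll": 0,"claw": -1}]'

```text
clock: 1.9
tool_pos: [0.5452, -0.3248, 0.4482]
orientation: [44.1, 89.8, 148.4]
force: [-0.4, 0.2, 0.4]
opening: 0.0005
```

Call:
servo_tool --motion '[{"offset": [0,-0.03,0.05],"roll": 0,"claw": -1},{"offset": [0,-0.03,0.05],"roll": 0,"claw": -1},{"offset": [0,-0.03,0.05],"roll": 0,"claw": -1},{"offset": [0,-0.03,0.05],"roll": 0,"claw": -1},{"offset": [0,-0.03,0.05],"roll": 0,"claw": -1},{"offset": [0,0.005,0.057],"roll": 0,"claw": -1},{"offset": [0,0.005,0.057],"roll": 0,"claw": -1},{"offset": [0,0.005,0.057],"roll": 0,"claw": -1},{"offset": [0,0.005,0.057],"roll": 0,"claw": -1},{"offset": [0,0.005,0.057],"roll": 0,"claw": -1},{"offset": [0,0.005,0.057],"roll": 0,"claw": -1},{"offset": [0,0,0],"roll": 0,"claw": -1}]'

```text
clock: 3.4
tool_pos: [0.514, 0.278, 0.4493]
orientation: [101.2, 89.9, -154.5]
force: [0.4, -0.4, -0.6]
opening: 0.0004
```

Run:
```python
from h import *
from plant import ctrl
from scipy.spatial.transform import Rotation as Ro
o=ctrl.get_obs();print(o["tool_pos"],o["force"],o["joint_pos"].round(1));R=Ro.from_euler('xyz',o["orientation"],degrees=True).as_matrix();print(R.round(3))
s=ctrl.snapshot("wrist");np.savez("b_wrist.npz",**s);cv2.imwrite("pics/b_wrist.png",s["frame"])
for p in[(.5185,.2755,.056),(.538,.197,.056),(.557,.12,.056)]:print(proj(s,p))
```

```text
[0.51403488 0.27798804 0.44932661] [ 0.43233808 -0.37385191 -0.6203714 ] [  47.5    8.6   12.8   -0.   -94.3 -123.3]
[[-0.002 -0.969 -0.246]
 [-0.001 -0.246  0.969]
 [-1.     0.002 -0.   ]]
[314.47537262 201.29516372]
[263.33641274 200.98216406]
[213.18214064 200.5970402 ]
```

View pics/b_wrist.png

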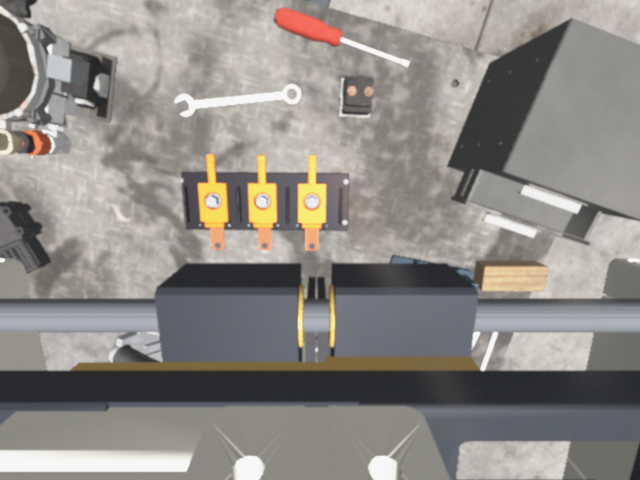

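Run:
```python
from h import *
hs={}
for n in["a_top","a_side","b_wrist"]:
    s=load(f"{n}.npz");hsv=cv2.cvtColor(s["frame"],cv2.COLOR_BGR2HSV)
    m=((hsv[...,0]>8)&(hsv[...,0]<26)&(hsv[...,1]>150)&(hsv[...,2]>150)).astype(np.uint8)
    cs,hi=cv2.findContours(m,cv2.RETR_CCOMP,cv2.CHAIN_APPROX_NONE)
    for c,h in zip(cs,hi[0]):
        if h[3]>=0 and cv2.contourArea(c)>60:
            M=cv2.moments(c);u,v=M['m10']/M['m00'],M['m01']/M['m00']
            p=plane(s,u,v,.050);print(n,u,v,cv2.contourArea(c),p.round(4),"blk",(.970*p[0]+.242*p[1]).round(4),(-.242*p[0]+.97*p[1]).round(4))
```

```text
a_top 290.53333333333336 265.25634920634917 210.0 [0.5208 0.2719 0.05  ] blk 0.571 0.1377
a_top 336.9642857142857 253.87777777777777 210.0 [0.5397 0.1951 0.05  ] blk 0.5708 0.0586
a_top 383.0592417061611 242.66350710900474 211.0 [0.5586 0.1182 0.05  ] blk 0.5704 -0.0205
a_side 337.4937238493724 290.1073919107391 239.0 [0.5186 0.2753 0.05  ] blk 0.5697 0.1416
a_side 366.41759880686055 258.2117822520507 223.5 [0.5378 0.1982 0.05  ] blk 0.5697 0.0621
a_side 393.3508353221957 228.66507557677005 209.5 [0.5569 0.1207 0.05  ] blk 0.5694 -0.0177
b_wrist 212.92156862745097 200.2865275142315 263.5 [0.5578 0.118  0.05  ] blk 0.5696 -0.0205
```

Call:
servo_tool --motion '[{"offset": [0.06,-0.004,-0.006],"roll": 0,"claw": -1},{"offset": [0.06,0,0],"roll": 0,"claw": -1},{"offset": [0.06,0,0],"roll": 0,"claw": -1},{"offset": [0.06,0,0],"roll": 0,"claw": -1},{"offset": [0.06,0,0],"roll": 0,"claw": -1},{"offset": [0.06,0,0],"roll": 0,"claw": -1},{"offset": [0.015,0,0],"roll": 0,"claw": -1},{"offset": [0,0,0],"roll": 0,"claw": -1},{"offset": [0,0,0],"roll": 0,"claw": -1}]'

```text
clock: 4.58
tool_pos: [0.5223, 0.2715, 0.0781]
orientation: [-66.4, 89.8, 37.6]
force: [0.1, -0.7, -0.8]
opening: 0.0005
```

Run:
```python
from h import *
from plant import ctrl
for n in["side","wrist"]:
    s=ctrl.snapshot(n);np.savez(f"c_{n}.npz",**s);f=s["frame"]
    if n=="side": f=cv2.resize(f[180:380,230:480],None,fx=3,fy=3)
    cv2.imwrite(f"pics/c_{n}.png",f)
o=ctrl.get_obs();p=o["tool_pos"];print(p,o["force"],.970*p[0]+.242*p[1],-.242*p[0]+.97*p[1])
```

```text
[0.52191149 0.2715669  0.07796264] [-0.41380889  0.71373368 -0.58651664] 0.571973333552081 0.13711730996745042
```

View pics/c_side.png

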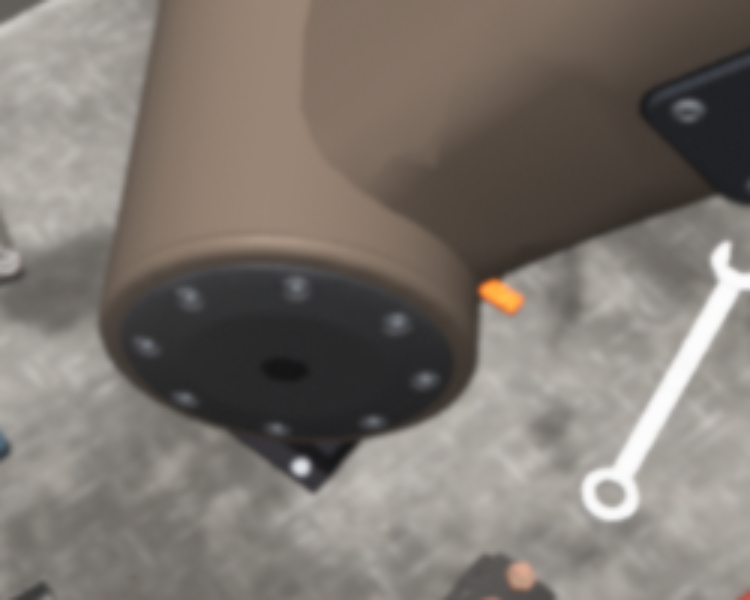

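View pics/c_wrist.png

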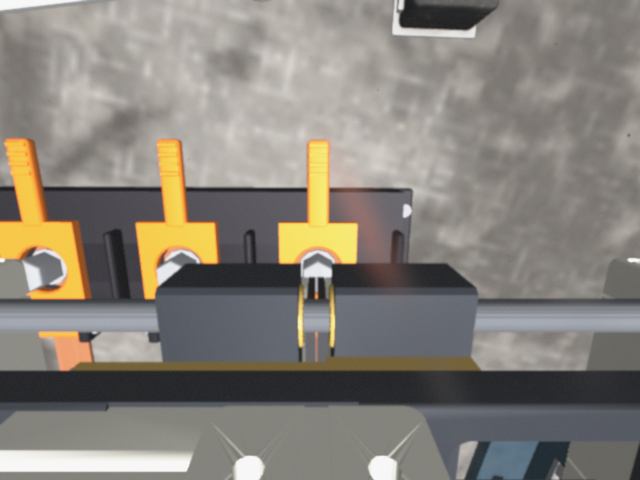

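The wrist view shows the shut fingers at column 317, directly above the left head (317,262). I'll go down gently.

Call:
servo_tool --motion '[{"offset": [0.016,0,0],"roll": 0,"claw": -1},{"offset": [0.002,0,0],"roll": 0,"claw": -1},{"offset": [0,0,0],"roll": 0,"claw": -1}]'

```text
clock: 5.05
tool_pos: [0.5205, 0.2705, 0.0572]
orientation: [126.4, 90.0, -129.6]
force: [0.4, -0.2, 0.3]
opening: 0.0003
```

Call:
servo_tool --motion '[{"offset": [0.002,0,0],"roll": 0,"claw": -1},{"offset": [0,0,0],"roll": 0,"claw": -1}]'

```text
clock: 5.3
tool_pos: [0.5208, 0.2708, 0.0556]
orientation: [-63.6, 90.0, 40.5]
force: [0.5, -0.1, 0.6]
opening: 0.0005
```

Call:
servo_tool --motion '[{"offset": [0.002,0,0],"roll": 0,"claw": -1},{"offset": [0,0,0],"roll": 0,"claw": -1}]'

```text
clock: 5.55
tool_pos: [0.5209, 0.2708, 0.0537]
orientation: [-59.9, 90.0, 44.1]
force: [-1.0, -0.1, 1.2]
opening: 0.0005
```

Call:
servo_tool --motion '[{"offset": [0.002,0,0],"roll": 0,"claw": -1},{"offset": [0,0,0],"roll": 0,"claw": -1}]'

```text
clock: 5.8
tool_pos: [0.5208, 0.2708, 0.0515]
orientation: [-59.9, 90.0, 44.2]
force: [0.8, 0.9, 0.7]
opening: 0.0006
```

Call:
servo_tool --motion '[{"offset": [0.001,0,0],"roll": 0,"claw": -1},{"offset": [0,0,0],"roll": 0,"claw": -1}]'

```text
clock: 6.05
tool_pos: [0.5208, 0.2708, 0.0506]
orientation: [-62.6, 90.0, 41.5]
force: [0.6, 1.5, 2.7]
opening: 0.0004
```

Call:
servo_tool --motion '[{"offset": [0.001,0,0],"roll": 0,"claw": -1},{"offset": [0,0,0],"roll": 0,"claw": -1}]'

```text
clock: 6.3
tool_pos: [0.5209, 0.2708, 0.0502]
orientation: [-79.4, 90.0, 24.7]
force: [-0.8, -0.5, 7.4]
opening: 0.0005
```

Call:
servo_tool --motion '[{"offset": [0.001,0,0],"roll": 0,"claw": -1},{"offset": [0,0,0],"roll": 0,"claw": -1}]'

```text
clock: 6.55
tool_pos: [0.521, 0.2708, 0.0501]
orientation: [-81.8, 89.9, 22.3]
force: [-4.9, -1.2, 16.7]
opening: 0.0004
```

Run:
```python
from h import *
from plant import ctrl
for n in["wrist"]:
    s=ctrl.snapshot(n);f=s["frame"]
    cv2.imwrite(f"pics/d_{n}.png",cv2.resize(f[120:360,100:500],None,fx=2,fy=2))
o=ctrl.get_obs();p=o["tool_pos"];print(p,o["force"],o["tau"])
```

```text
[0.52097404 0.27078626 0.05012529] [-4.54999828 -1.20975231 16.33993216] [-7.43966606e-01 -4.46763039e+01  1.95373589e+01  4.30343762e+00
  1.42137777e+00 -1.83112852e-04]
```

View pics/d_wrist.png

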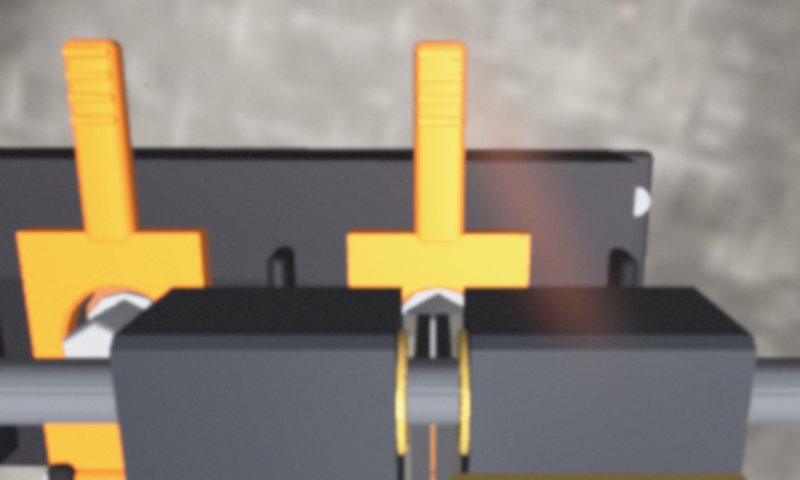

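Stiff contact came at z=0.050, so either the bolt has sunk 6 mm or there is a height offset. The middle bolt will give the comparison.

Call:
servo_tool --motion '[{"offset": [-0.025,0,0],"roll": 0,"claw": -1},{"offset": [0,0,-0.04],"roll": 0,"claw": -1},{"offset": [0,0,-0.04],"roll": 0,"claw": -1},{"offset": [0,0,0],"roll": 0,"claw": -1},{"offset": [0,0,0],"roll": 0,"claw": -1}]'

```text
clock: 7.22
tool_pos: [0.54, 0.1928, 0.0733]
orientation: [101.7, 90.0, -154.3]
force: [-0.0, 0.1, -0.3]
opening: -0.0001
```

Run:
```python
from h import *
from plant import ctrl
for n in["wrist"]:
    s=ctrl.snapshot(n);np.savez("e_wrist.npz",**s);f=s["frame"]
    cv2.imwrite(f"pics/e_{n}.png",cv2.resize(f[120:360,150:550],None,fx=2,fy=2))
P=cloud(s)
print(np.array2string(P[232:300:4,440:490:5,2],precision=3))
o=ctrl.get_obs();p=o["tool_pos"];print(p,o["force"])
```

```text
[[0.043 0.043 0.044 0.044 0.043 0.043 0.044 0.044 0.043 0.044]
 [0.043 0.044 0.043 0.045 0.044 0.044 0.044 0.044 0.043 0.043]
 [0.044 0.045 0.043 0.043 0.043 0.044 0.044 0.044 0.043 0.045]
 [0.044 0.044 0.043 0.044 0.045 0.043 0.043 0.043 0.043 0.044]
 [0.044 0.044 0.043 0.043 0.044 0.044 0.044 0.044 0.043 0.045]
 [0.044 0.043 0.043 0.044 0.031 0.043 0.043 0.043 0.044 0.044]
 [0.044 0.043 0.033 0.035 0.033 0.032 0.033 0.043 0.043 0.044]
 [0.043 0.034 0.038 0.04  0.043 0.033 0.031 0.03  0.042 0.043]
 [0.145 0.146 0.042 0.046 0.048 0.05  0.032 0.03  0.04  0.043]
 [0.149 0.148 0.149 0.048 0.05  0.05  0.05  0.046 0.04  0.044]
 [0.152 0.152 0.151 0.152 0.049 0.05  0.05  0.049 0.039 0.044]
 [0.155 0.155 0.156 0.154 0.156 0.049 0.05  0.05  0.039 0.045]
 [0.157 0.231 0.158 0.157 0.157 0.156 0.05  0.05  0.04  0.044]
 [0.16  0.161 0.16  0.161 0.16  0.16  0.16  0.051 0.044 0.044]
 [0.162 0.161 0.162 0.163 0.161 0.161 0.161 0.162 0.044 0.044]
 [0.162 0.163 0.163 0.163 0.163 0.163 0.161 0.162 0.043 0.043]
 [0.163 0.163 0.163 0.163 0.163 0.163 0.162 0.162 0.044 0.044]]
[0.5400227  0.1933084  0.07335365] [-0.0439145   0.08497996  0.02815212]
```

View pics/e_wrist.png

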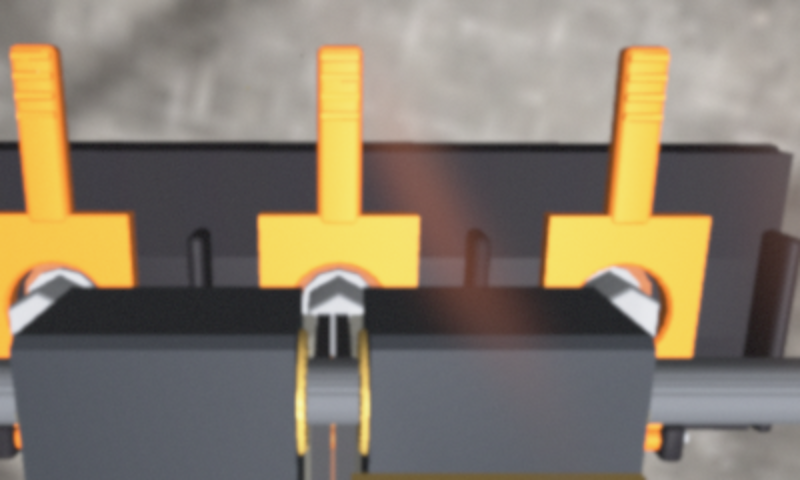

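The depth map puts the left head top at about 0.050, which suggests it has sunk. I'll still push the middle and right bolts in order.

Call:
servo_tool --motion '[{"offset": [0.012,0,0.001],"roll": 0,"claw": -1},{"offset": [0.002,0,0],"roll": 0,"claw": -1},{"offset": [0.002,0,0],"roll": 0,"claw": -1},{"offset": [0,0,0],"roll": 0,"claw": -1}]'

```text
clock: 7.78
tool_pos: [0.5398, 0.1941, 0.0573]
orientation: [112.6, 90.0, -143.3]
force: [0.4, -0.3, -0.2]
opening: 0.0005
```

Call:
servo_tool --motion '[{"offset": [0.001,0,0],"roll": 0,"claw": -1},{"offset": [0,0,0],"roll": 0,"claw": -1}]'

```text
clock: 8.02
tool_pos: [0.5399, 0.194, 0.0567]
orientation: [-61.0, 90.0, 43.0]
force: [0.2, -0.7, 0.0]
opening: 0.0004
```

Call:
servo_tool --motion '[{"offset": [0.001,0,0],"roll": 0,"claw": -1},{"offset": [0,0,0],"roll": 0,"claw": -1}]'

```text
clock: 8.28
tool_pos: [0.5401, 0.1941, 0.0561]
orientation: [-81.3, 90.0, 22.7]
force: [-1.2, -1.8, 4.1]
opening: 0.0006
```

Call:
servo_tool --motion '[{"offset": [0.001,0,0],"roll": 0,"claw": -1},{"offset": [0,0,0],"roll": 0,"claw": -1},{"offset": [0,0,0],"roll": 0,"claw": -1}]'

```text
clock: 8.65
tool_pos: [0.5401, 0.194, 0.0559]
orientation: [-89.7, 89.9, 14.4]
force: [-4.3, -1.2, 12.2]
opening: 0.0003
```

The middle bolt is tight: 12 N at 0.0559, with no movement. Next is the right one.

Call:
servo_tool --motion '[{"offset": [-0.022,0,0],"roll": 0,"claw": -1},{"offset": [0,0,-0.04],"roll": 0,"claw": -1},{"offset": [0,0,-0.04],"roll": 0,"claw": -1},{"offset": [0,0,0],"roll": 0,"claw": -1},{"offset": [0.012,0,0],"roll": 0,"claw": -1},{"offset": [0.003,0,0],"roll": 0,"claw": -1},{"offset": [0.002,0,0],"roll": 0,"claw": -1},{"offset": [0,0,0],"roll": 0,"claw": -1}]'

```text
clock: 9.65
tool_pos: [0.5592, 0.1168, 0.0593]
orientation: [110.0, 90.0, -145.9]
force: [0.7, 0.0, 0.7]
opening: 0.0
```

Call:
servo_tool --motion '[{"offset": [0.002,0,0],"roll": 0,"claw": -1},{"offset": [0,0,0],"roll": 0,"claw": -1}]'

```text
clock: 9.9
tool_pos: [0.5592, 0.1165, 0.0575]
orientation: [70.6, 90.0, 174.7]
force: [0.5, 0.2, 0.5]
opening: 0.0004
```

Call:
servo_tool --motion '[{"offset": [0.001,0,0],"roll": 0,"claw": -1},{"offset": [0,0,0],"roll": 0,"claw": -1}]'

```text
clock: 10.15
tool_pos: [0.5593, 0.1163, 0.0565]
orientation: [98.1, 90.0, -157.8]
force: [0.0, 0.2, -0.0]
opening: 0.0001
```

Call:
servo_tool --motion '[{"offset": [0.001,0,0],"roll": 0,"claw": -1},{"offset": [0,0,0],"roll": 0,"claw": -1}]'

```text
clock: 10.4
tool_pos: [0.5594, 0.1164, 0.0561]
orientation: [-102.4, 90.0, 1.7]
force: [-1.8, -0.1, 4.1]
opening: 0.0005
```

Call:
servo_tool --motion '[{"offset": [0.001,0,0],"roll": 0,"claw": -1},{"offset": [0,0,0],"roll": 0,"claw": -1},{"offset": [0,0,0],"roll": 0,"claw": -1}]'

```text
clock: 10.78
tool_pos: [0.5595, 0.1164, 0.0559]
orientation: [-99.9, 90.0, 4.2]
force: [-4.3, 0.5, 12.8]
opening: 0.0004
```

Right is tight too (12.8 N at 0.0559), so left is the loose bolt: it went to 0.050. Now the left tab.

Call:
servo_tool --motion '[{"offset": [-0.06,0,0],"roll": 0,"claw": -1},{"offset": [0,0.015,0.04],"roll": 0,"claw": -0.4},{"offset": [0,0.015,0.04],"roll": 0,"claw": -0.4},{"offset": [0,0.016,0.04],"roll": 0,"claw": -0.4},{"offset": [0,0.016,0.04],"roll": 0,"claw": -0.4},{"offset": [0,0,0],"roll": 0,"claw": -0.4},{"offset": [0,0,0],"roll": 0,"claw": -0.4}]'

```text
clock: 11.65
tool_pos: [0.4603, 0.2566, 0.1146]
orientation: [-179.0, 90.0, -74.9]
force: [0.2, -0.9, 0.2]
opening: 0.0265
```

Run:
```python
from h import *
from plant import ctrl
from scipy.spatial.transform import Rotation as Ro
o=ctrl.get_obs();p=o["tool_pos"];R=Ro.from_euler('xyz',o["orientation"],degrees=True).as_matrix()
print(p,o["force"],o["opening"],R.round(3).tolist())
for n in["wrist","top","side"]:
    s=ctrl.snapshot(n);np.savez(f"f_{n}.npz",**s);f=s["frame"];cv2.imwrite(f"pics/f_{n}.png",f)
    hsv=cv2.cvtColor(f,cv2.COLOR_BGR2HSV)
    if n!="wrist": continue
    m=((hsv[...,0]>8)&(hsv[...,0]<26)&(hsv[...,1]>150)&(hsv[...,2]>150)).astype(np.uint8)
    k,l,st,c=cv2.connectedComponentsWithStats(m)
    for i in range(1,k):
        if st[i,4]<200: continue
        ys,xs=np.nonzero(l==i)
        w=np.array([plane(s,a,b,.0445) for a,b in zip(xs,ys)])
        r=(w-p)@R; t=r[:,1]>r[:,1].max()-.030
        print(st[i],"tab in tool: y end",r[:,1].max().round(4),"z",r[t,2].min().round(4),r[t,2].max().round(4),np.median(cloud(s)[l==i][:,2]))
```

```text
[0.46026364 0.25663135 0.11457005] [ 0.23818952 -0.87025472  0.23951492] 0.026453967039352752 [[0.0, -0.97, -0.244], [-0.0, -0.244, 0.97], [-1.0, -0.0, -0.0]]
[  73  239   26   61 1121] tab in tool: y end 0.011 z -0.1656 -0.1514 0.044060200853631715
[192 239  19  25 419] tab in tool: y end 0.0111 z -0.0856 -0.0732 0.04423100943495553
[308 240  18  59 741] tab in tool: y end 0.0105 z -0.0063 0.0055 0.0439793397671438
[ 65 333  41  38 736] tab in tool: y end -0.0587 z -0.1826 -0.1571 0.043825175773838446
[ 285  333   63   30 1227] tab in tool: y end -0.0585 z -0.0232 0.0218 0.043626317724428376
```

View pics/f_wrist.png

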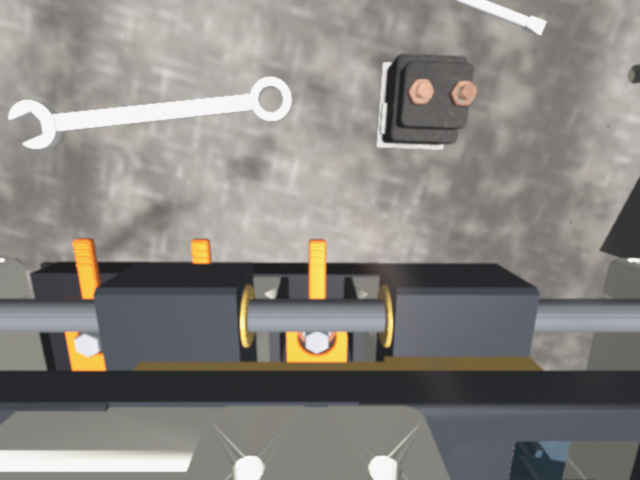

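The tab is centred between the open fingers at column 317, with its end 11 mm past the TCP. The contactor and spanner are clear. I'll descend and grip.

Call:
servo_tool --motion '[{"offset": [0.045,0.001,0],"roll": 0,"claw": -0.4},{"offset": [0.037,0,0],"roll": 0,"claw": -0.4},{"offset": [0.01,0,0],"roll": 0,"claw": -0.4},{"offset": [0,0,0],"roll": 0,"claw": -0.4}]'

```text
clock: 12.3
tool_pos: [0.4597, 0.2559, 0.0225]
orientation: [137.4, 89.9, -118.6]
force: [-0.0, 0.1, 0.4]
opening: 0.0262
```

Call:
servo_tool --motion '[{"offset": [0,0,0],"roll": 0,"claw": -1},{"offset": [0,0,0],"roll": 0,"claw": -1},{"offset": [0,0,0],"roll": 0,"claw": -1},{"offset": [0,0,0],"roll": 0,"claw": -1}]'

```text
clock: 12.8
tool_pos: [0.4599, 0.2571, 0.0233]
orientation: [-58.1, 89.9, 45.9]
force: [1.0, 1.3, 1.3]
opening: 0.0114
```

Call:
servo_tool --motion '[{"offset": [-0.009,-0.0004,0],"roll": 0,"claw": -1},{"offset": [-0.0087,-0.0012,0],"roll": 0,"claw": -1},{"offset": [-0.0087,-0.002,0],"roll": 0,"claw": -1},{"offset": [-0.0085,-0.0026,0],"roll": 0,"claw": -1},{"offset": [-0.0082,-0.0034,0],"roll": 0,"claw": -1},{"offset": [-0.0079,-0.0041,0],"roll": 0,"claw": -1},{"offset": [0,0,0],"roll": 0,"claw": -1}]'

```text
clock: 13.68
tool_pos: [0.4723, 0.2599, 0.0741]
orientation: [21.1, 90.0, 125.1]
force: [-2.8, 5.6, -3.0]
opening: 0.0115
```

Run:
```python
from h import *
from plant import ctrl
o=ctrl.get_obs();print(o["tool_pos"],o["force"],o["opening"])
s=ctrl.snapshot("wrist");cv2.imwrite("pics/g_wrist.png",s["frame"])
```

```text
[0.47228799 0.25989105 0.0740809 ] [-2.83408048  5.6111609  -2.99061363] 0.011454604427586047
```

View pics/g_wrist.png

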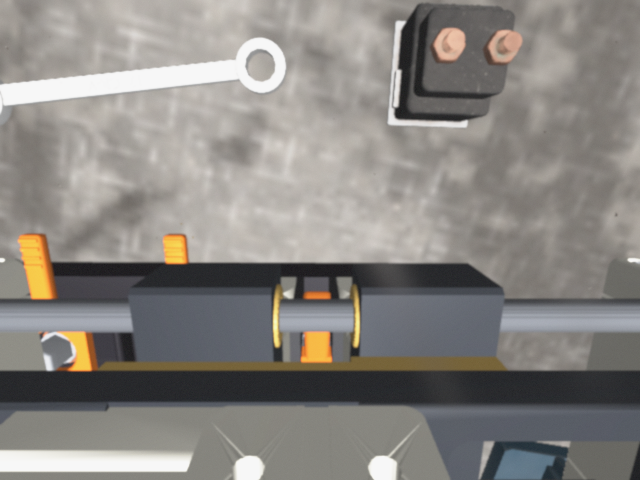

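The tab is held and the cap is rising. The neighbouring caps are still shut. I'll continue along the arc, easing the sideways force by moving +y a little.

Call:
servo_tool --motion '[{"offset": [-0.0075,-0.0048,0.0005],"roll": 0,"claw": -1},{"offset": [-0.0071,-0.0054,0.0005],"roll": 0,"claw": -1},{"offset": [-0.0065,-0.006,0],"roll": 0,"claw": -1},{"offset": [-0.006,-0.0065,0],"roll": 0,"claw": -1},{"offset": [0,0,0],"roll": 0,"claw": -1}]'

```text
clock: 14.35
tool_pos: [0.4938, 0.2653, 0.1009]
orientation: [111.3, 89.9, -144.7]
force: [-6.4, 1.7, 3.1]
opening: 0.0115
```

Call:
servo_tool --motion '[{"offset": [-0.0054,-0.0071,0],"roll": 0,"claw": -1},{"offset": [-0.0048,-0.0075,0],"roll": 0,"claw": -1},{"offset": [-0.0041,-0.0079,0],"roll": 0,"claw": -1},{"offset": [-0.0034,-0.0082,0],"roll": 0,"claw": -1},{"offset": [0,0,0],"roll": 0,"claw": -1}]'

```text
clock: 14.98
tool_pos: [0.5237, 0.2727, 0.1185]
orientation: [119.4, 89.9, -136.5]
force: [-6.4, -0.0, 3.3]
opening: 0.0117
```

Run:
```python
from h import *
from plant import ctrl
o=ctrl.get_obs();print(o["tool_pos"],o["force"],o["opening"])
for n in["wrist","side","top"]:
    s=ctrl.snapshot(n);np.savez(f"i_{n}.npz",**s);cv2.imwrite(f"pics/i_{n}.png",s["frame"])
```

```text
[0.52372429 0.27273616 0.11850332] [-6.40489997 -0.02993559  3.30990701] 0.011713705571082903
```

View pics/i_wrist.png

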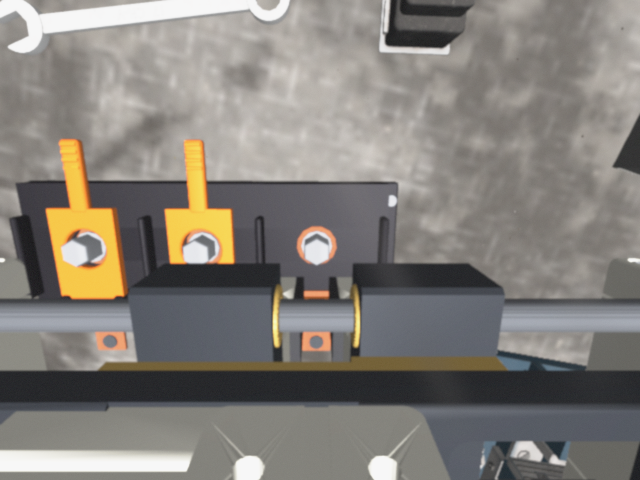

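View pics/i_side.png

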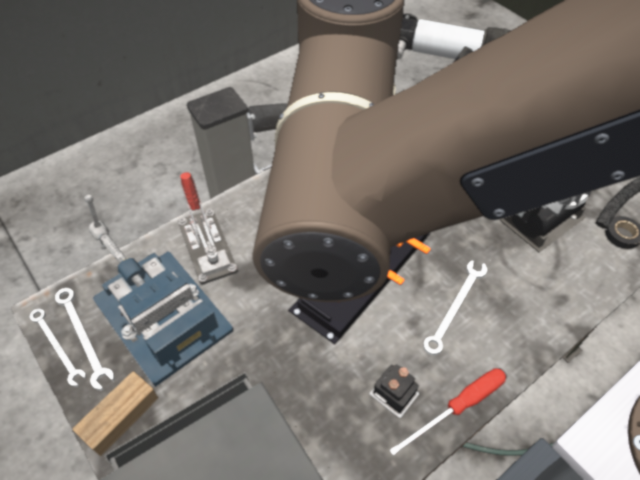

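View pics/i_top.png

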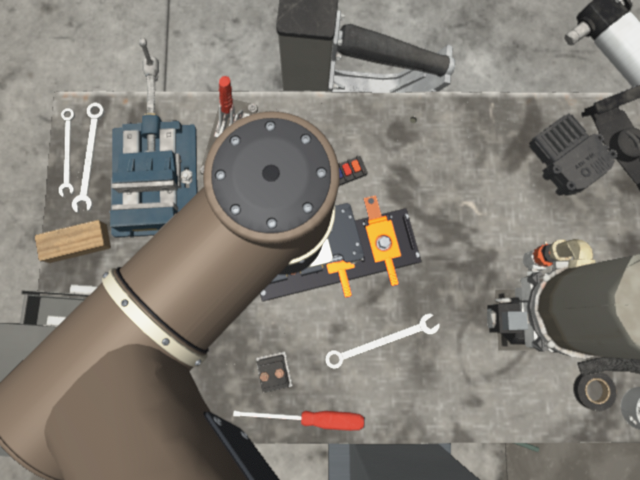

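Call:
servo_tool --motion '[{"offset": [-0.002,-0.005,0],"roll": 0,"claw": -1},{"offset": [0,0,0],"roll": 0,"claw": -1},{"offset": [0,0,0],"roll": 0,"claw": -1},{"offset": [0,0,0],"roll": 0,"claw": -1}]'

```text
clock: 15.62
tool_pos: [0.5284, 0.274, 0.1202]
orientation: [121.6, 89.9, -134.4]
force: [-5.0, -0.5, 1.9]
opening: 0.0115
```

Run:
```python
from h import *
from plant import ctrl
o=ctrl.get_obs();print(o["clock"],o["tool_pos"],o["force"],o["opening"])
s=ctrl.snapshot("wrist");np.savez("j_wrist.npz",**s);cv2.imwrite("pics/j_wrist.png",s["frame"][200:400,:640])
P=cloud(s);hsv=cv2.cvtColor(s["frame"],cv2.COLOR_BGR2HSV)
m=(hsv[...,0]<26)&(hsv[...,1]>150)&(hsv[...,2]>100)
q=P[m&(P[...,2]>.06)];xb=q[:,0]*.97+q[:,1]*.242
for a,b in sorted(zip(q[:,2],xb))[::15]: print(round(a,4),round(b,4))
c=P[m&(P[...,2]<.06)];print(np.percentile(c[:,2],[5,50,95]))
```

```text
15.625 [0.52836262 0.27397155 0.12019386] [-5.02995806 -0.50636944  1.93648543] 0.011476901671611342
0.0635 0.6009
0.0643 0.6006
0.0655 0.6001
0.0667 0.5996
0.1033 0.5853
0.1042 0.5867
0.1132 0.5818
0.121 0.5791
0.1226 0.5784
0.1232 0.5787
0.1304 0.5757
0.1908 0.5408
0.1914 0.5406
0.1917 0.5405
0.192 0.5405
0.1924 0.5406
0.1976 0.5479
0.198 0.5477
0.1984 0.5475
0.199 0.5472
0.2783 0.5136
0.2783 0.5136
0.2783 0.5136
0.2783 0.5136
[0.04063323 0.04379094 0.0451931 ]
```

View pics/j_wrist.png

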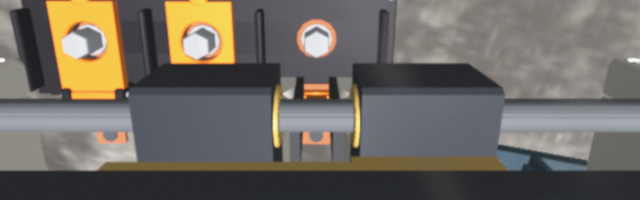

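The visible face of the cap slopes at about 69°, and the tab is firmly held with an 11.5 mm opening. I'm handing in.

Run:
```python
from plant import ctrl
print(ctrl.close_job()); o=ctrl.get_obs();print(o["clock"],o["tool_pos"],o["opening"],o["force"])
```

```text
the job is handed in; nothing more can be done
None
the job is handed in; nothing more can be done
```

The left bolt is the loose one, and the job was handed in with its cap open at about 69° and the tab still held in the gripper, at about 15.7 s on the clock.

- **Bolt pushes:** I pushed left, middle, then right. The left bolt sank 6 mm: firm contact came at a height of 0.050 m, and the depth image also put its head there. The middle and right bolts held under 12–13 N at 0.056 m.
- **One odd reading:** the force on the left bolt while it sank read only about 1–3 N, below the stated 4 N. The position and depth checks still agree that it gave.
- **Push force:** the left push reached 16–17 N at its stop. That is above the 10 N needed but well below the limits.
- **Cap:** the depth slope of the cap gave 69°, and the arm's own travel gave about 70°. The gripper opening stayed at 11.5 mm on the 12 mm tab, with about 5 N at the wrist.
- **Everything else:** the middle and right caps were shut in the last wrist picture. The contactor, spanner and fuse carrier looked unmoved in the last views I had of each, though the arm partly hid the fuse carrier. I did not measure them.

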